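Unstack the stone tins into their trays

ROBOT

A 6-joint arm with a two-finger parallel gripper is mounted at the origin on the work surface. World frame = base frame: x ahead of the robot, y to its left, z up, the work surface at z = 0. Lengths are in m, angles in rad, forces in N, time in s.
With the tool pointing down it reaches from about 0.3 to 0.775 m from the base axis. Payload 14.6 kg.
Tool frame: the origin (TCP) lies midway between the tips of the shut fingers; the grasp point (between the pads) lies 19 mm behind it; z points along the fingers, y is the line along which they close (so a half turn about z gives the same grasp; the last joint's range is limited). The gripper opens to 85 mm and grips with 20 to 120 N. Pads are 22 mm wide; open, the fingers measure 114 mm over their backs; the gripper's body (76 mm by 85 mm) begins 54 mm behind the grasp point. The pads swing forward as they close: fully open they stand 13 mm farther back than shut.
Start: joints at [-1.391, 0.3, 1.521, -0, 1.321, -0.067], TCP at [0.134, -0.533, 0.231] pointing down, gripper open.
Joint ranges: [-3.03, 3.03], [-0.79, 2.21], [0.23, 2.52], [-1.04, 4.18], [0, 3.07], [-2.55, 2.55]. Speed limits (rad/s): [2.22, 2.22, 2.57, 3.14, 3.14, 3.14].

INTERFACE

Orientations are given as [roll, pitch, yaw] about the fixed x, y, z axes, in that order (R = Rz(yaw) Ry(pitch) Rx(roll)).
In Python, from workcell import r gives the robot as it stands. The module is installed in compiled form; this text tells all that it offers.
- The arm moves only by the tool step_arm, never from a script. Its argument "increments" is a list of rows, each an object with "grip": the closure, from 0 (fully open) to 1 (shut); "offset": the shift along the tool's x, y, z in m, a list of three; "spin": the turn about the tool's z in rad. A call has 1 to 20 rows; each row shifts and turns the commanded pose from where the row before left it, along the tool's axes as they then stand; what a row does not reach is not made up. A row lasts 1/12 s, in which the tool goes at most 41.7 mm and 7.16 degrees, less where a joint would pass 70% of its speed; a pose out of reach is approached as far as the arm can. A call with a gripper value outside its range is refused whole. The fingers move at their own pace and stop on an object; "force" is the grip in N (left out, the last holds). Time passes only in rows, so rows that do not move let the fingers close. It gives the time, the measured TCP pose, the force, the opening and the grip force at its end, in the units of the state.
- r.read_state(): the state, without advancing time (a new reading comes with each control period).
- r.grab_frame(name): name is "scene" or "top" or "wrist"; returns the picture (480x640x3 uint8, red, green, blue); there is no depth.
- r.get_calibration(name): a dict with "K" (3x3 intrinsics, pixels), "view" (4x4, takes a point from world to camera coordinates). Camera axes: x right, y up, looking along -z (the intrinsics and any distortion apply to the point x, -y, -z); pixel columns grow to the right and rows downward; lengths in m; the calibration is good to about 2 mm. A picture is of the moment at which its call begins: read the wrist's pose just before it. get_calibration takes no time and is no camera call; for the wrist camera it gives the pose at the moment of the call.
- r.close_job(): hands the job in; it is judged then, once.
The state is a dict: "time_s": time; "q": joint angles; "qvel": joint speeds; "joint_efforts": joint torques, N m; "tcp_pos": TCP position; "eef_rot": TCP orientation; "wrist_force": force on the tool from outside, world axes, zero at the start; "moment": the same for the moment, N m; "gripper_width": finger opening in m; "gripper_force": force on a finger pad.
Only numpy, scipy, OpenCV 4.12 (cv2) and the standard library are available. Lean on these libraries where they do the work, as an engineer would, in place of code of your own. Each camera call takes 0.05 s, during which the arm holds its last target. There are 200 camera calls.

TASK

Take the stack of stone tins apart and put each tin flat in the tray of its own size: small tin in the small tray, medium in the medium, large in the large; the eye loupe is in the way in the medium tray and belongs, lens up, on its round wooden rest. Keep tins and loupe upright all the way and set them down gently, so the sorted stones do not jump, and leave the dish of stones and the tape roll alone.

Things in the scene. Friction and masses are not known exactly. Their poses are not given: they have to be found in the camera images.
- tin_large: The large of three closed round aluminium stone tins with a blank paper disc on the lid: plain upright cylinder, 64 mm diameter, 28 mm high, about 170 g. At the start it stands on the bench at the bottom of the stack (the tins are roughly concentric, within about 5 mm each). Origin: centre of its underside; z is its axis, up when right way up. Loose.
- tin_medium: The medium of three closed round aluminium stone tins with a blank paper disc on the lid: plain upright cylinder, 50 mm diameter, 28 mm high, about 110 g. At the start it stands on the large tin (the tins are roughly concentric, within about 5 mm each). Origin: centre of its underside; z is its axis, up when right way up. Loose.
- tin_small: The small of three closed round aluminium stone tins with a blank paper disc on the lid: plain upright cylinder, 36 mm diameter, 28 mm high, about 70 g. At the start it stands on the medium tin, top of the stack (the tins are roughly concentric, within about 5 mm each). Origin: centre of its underside; z is its axis, up when right way up. Loose.
- tray_large: The large of three square brown plastic trays, fixed to the bench: inside 84 by 84 mm, outside 92 by 92 mm, floor 3 mm thick, walls 4 mm thick and 10 mm high above the bench. Origin: centre of its underside, on the bench; x and y run along its sides. Empty at the start.
- tray_medium: The medium of three square brown plastic trays, fixed to the bench: inside 70 by 70 mm, outside 78 by 78 mm, floor 3 mm thick, walls 4 mm thick and 10 mm high above the bench. Origin: centre of its underside, on the bench; x and y run along its sides. The eye loupe stands in it at the start.
- tray_small: The small of three square brown plastic trays, fixed to the bench: inside 56 by 56 mm, outside 64 by 64 mm, floor 3 mm thick, walls 4 mm thick and 10 mm high above the bench. Origin: centre of its underside, on the bench; x and y run along its sides. Empty at the start.
- loupe: Black plastic eye loupe standing lens upward, about 45 g: a foot flange 34 mm diameter and 10 mm high, above it a straight round barrel 26 mm diameter up to 40 mm height. Starts standing on the floor of the medium tray, within about 12 mm of its middle. Origin: centre of its underside (the foot); z is its axis. Loose.
- rest: Round wooden loupe rest, fixed to the bench: 68 mm outside diameter, 10 mm high, with a round recess of 56 mm diameter whose floor is 4 mm above the bench. Origin: centre of its underside, on the bench. Empty at the start.
- dish: Bystander, loose: open white plastic dish of small stones, 72 mm diameter, 13 mm high. Origin: centre of its underside. Do not disturb.
- tape: Bystander, loose: cream roll of masking tape lying flat, 80 mm diameter, 24 mm high, with a 56 mm hole. Origin: centre of its underside. Do not disturb.

How it is judged:
At the end, for the whole second after the job is handed in: Each tin lies flat on the floor of the tray of its own size, centre within 15 mm of the tray centre, and the loupe stands foot down in the recess of the rest, within 13 mm of its centre; undersides within 3 mm of the floor, tilt under 0.1 rad, all at rest (horizontal distance between tin_large and tray_large below 0.015 m and z of tin_large in the frame of tray_large between 0 and 0.006 m and angle between each of tin_large, tin_medium, tin_small, loupe's own z axis and vertical below 0.1 rad and linear speed of each of tin_large, tin_medium, tin_small, loupe below 0.02 m/s and angular speed of each of tin_large, tin_medium, tin_small, loupe below 0.2 rad/s and horizontal distance between tin_medium and tray_medium below 0.015 m and z of tin_medium in the frame of tray_medium between 0 and 0.006 m and horizontal distance between tin_small and tray_small below 0.015 m and z of tin_small in the frame of tray_small between 0 and 0.006 m and horizontal distance between loupe and rest below 0.013 m and z of loupe in the frame of rest between 0.001 and 0.007 m); the robot touches nothing.
It fails at once if a tin or the loupe was tipped more than 35 degrees (angle between any of tin_large, tin_medium, tin_small, loupe's own z axis and vertical above 0.61 rad).
It fails at once if a tin or the loupe was dropped: it came down on its place faster than 0.6 m/s (a fall of about 20 mm) ((horizontal distance between tin_large and tray_large below 0.03 m and z of tin_large in the frame of tray_large below 0.015 m and linear speed of tin_large above 0.6 m/s) or (horizontal distance between tin_medium and tray_medium below 0.03 m and z of tin_medium in the frame of tray_medium below 0.015 m and linear speed of tin_medium above 0.6 m/s) or (horizontal distance between tin_small and tray_small below 0.03 m and z of tin_small in the frame of tray_small below 0.015 m and linear speed of tin_small above 0.6 m/s) or (horizontal distance between loupe and rest below 0.03 m and z of loupe in the frame of rest below 0.015 m and linear speed of loupe above 0.6 m/s)).
It fails at once if the dish of stones or the tape roll was moved more than 20 mm (distance of any of dish, tape from where it was at the start of the episode above 0.02 m).
It also fails if it takes over 102 s, if anything falls off the work surface, if the arm or the gripper's body presses on something with over 40 N, if the wrist force passes 120 N, or if a joint passes its speed limit or range.

## Working session

There is one attempt and no reset: what is moved stays moved. The work goes in short steps, Python scripts to look and compute and a tool call to move; the robot and the scene stay as the last step left them, time stands still between calls to the robot, and variables do not carry over. Pictures are saved under pics/ and viewed, at most 14 in all, crops included, and the job is handed in when it is done.

Besides the shell and the picture viewer there is one more tool, called after ">>>" by a JSON object that holds its "fn" and its "kwargs", one argument or row to a line. step_arm: Moves the arm, as the interface text tells. Its arguments: {"type":"object","properties":{"increments":{"type":"array"},"force":{"type":"number"}},"required":["increments"]}

```bash
mkdir -p pics; python3 - <<'E'
from workcell import r
import cv2,numpy as np
s=r.read_state();print(s)
for n in("top","scene"):
    im=r.grab_frame(n);cv2.imwrite(f"pics/{n}0.png",im[:,:,::-1]);c=r.get_calibration(n);print(n,c)
E
```

```text
{'time_s': 0.0, 'q': array([-1.39061416e+00,  3.00457624e-01,  1.52161401e+00, -1.01842403e-05,
        1.32071948e+00, -6.65760026e-02]), 'qvel': array([-0.00162928,  0.00109961,  0.00042214, -0.00079583,  0.00236637,
       -0.00120603]), 'joint_efforts': array([ 1.31317323e-03, -5.43497157e+01, -3.61792839e+01, -6.69785823e-05,
        3.99534983e-03, -3.08941821e-05]), 'tcp_pos': array([ 0.13430635, -0.53309043,  0.23071478]), 'eef_rot': array([-3.14039619e+00, -6.98875496e-05,  2.46760650e-01]), 'wrist_force': array([ 0.4428153 , -0.20242184,  0.38775265]), 'moment': array([0.03689125, 0.00815957, 0.02496583]), 'gripper_force': 0.0, 'gripper_width': 0.0854294054358576}
top {'K': array([[614.5781291 ,   0.        , 318.87089789],
       [  0.        , 614.5781291 , 237.28139898],
       [  0.        ,   0.        ,   1.        ]]), 'view': array([[ 0.01099371, -0.9997948 ,  0.0170145 , -0.03227251],
       [ 0.98137181,  0.01405184,  0.19160356, -0.56652406],
       [-0.19180333,  0.01459112,  0.98132491, -0.99577933],
       [ 0.        ,  0.        ,  0.        ,  1.        ]])}
scene {'K': array([[436.7455367 ,   0.        , 309.81836834],
       [  0.        , 436.7455367 , 242.31156252],
       [  0.        ,   0.        ,   1.        ]]), 'view': array([[-0.08188325,  0.99661482,  0.00735048,  0.06333134],
       [-0.62680258, -0.05723022,  0.77707351,  0.30732389],
       [ 0.77486364,  0.059022  ,  0.62936693, -1.26568171],
       [ 0.        ,  0.        ,  0.        ,  1.        ]])}
```

View pics/top0.png

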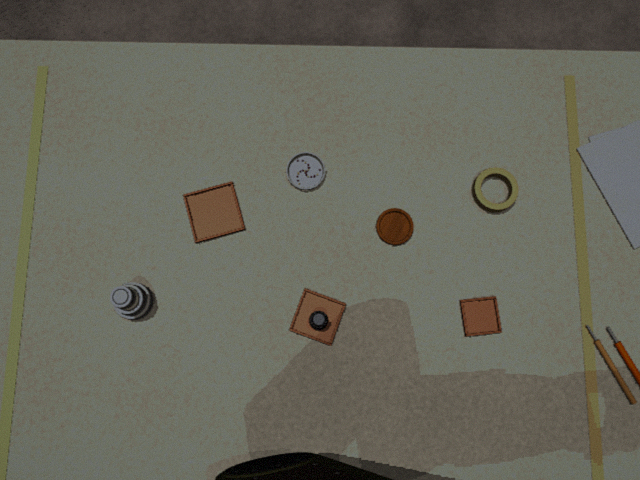

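View pics/scene0.png

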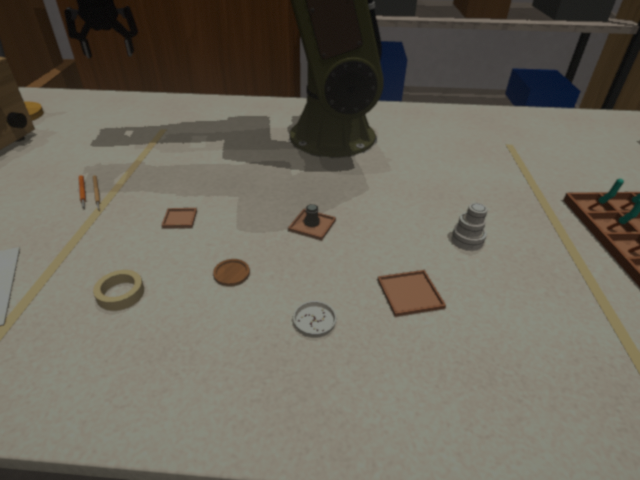

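The top view shows the stack at about (121,296)–(133,302). The large, medium and small trays are at (214,212), (318,317) and (480,317). The loupe is at (319,320), the rest at (395,227), the dish at (306,172) and the tape at (495,190). The scene view shows the same layout from the front.

```bash
cat > h.py <<'E'
import numpy as np,cv2
def ray(c,u,v,z):
    K,V=c["K"],c["view"];R,t=V[:3,:3],V[:3,3]
    p=np.linalg.solve(K,[u,v,1.]);d=R.T@np.array([p[0],-p[1],-p[2]]);o=-R.T@t
    return o+d*(z-o[2])/d[2]
E
python3 - <<'E'
from workcell import r
from h import *
im=cv2.imread("pics/top0.png");c=r.get_calibration("top")
hsv=cv2.cvtColor(im,cv2.COLOR_BGR2HSV)
m=((hsv[...,1]>95)&(hsv[...,0]<16)).astype(np.uint8)*255
m=cv2.morphologyEx(m,cv2.MORPH_CLOSE,np.ones((5,5)))
for k in cv2.findContours(m,cv2.RETR_EXTERNAL,cv2.CHAIN_APPROX_NONE)[0]:
    if cv2.contourArea(k)<600: continue
    q=cv2.boxPoints(cv2.minAreaRect(k)); w=np.array([ray(c,*p,.010)[:2] for p in q])
    e=w[1]-w[0];print(cv2.minAreaRect(k)[0],w.mean(0).round(4),"sides",np.linalg.norm(e).round(4),np.linalg.norm(w[2]-w[1]).round(4),"yaw",np.degrees(np.arctan2(e[1],e[0])).round(1))
a=cv2.resize(im[265:345,85:185],None,fx=4,fy=4,interpolation=cv2.INTER_CUBIC)
b=cv2.resize(im[280:360,270:370],None,fx=4,fy=4,interpolation=cv2.INTER_CUBIC)
cv2.imwrite("pics/crop.png",np.clip(np.hstack([a,b])*1.3,0,255).astype(np.uint8))
for n,u,v,z in(("dish",306,172,.013),("tape",495,190,.024),("ssm",121,296,.084),("lou",319,320,.043)):print(n,ray(c,u,v,z).round(4))
E
```

```text
(299.5, 466.0) [0.1878 0.0019] sides 0.041 0.272 yaw 2.4
(480.33270263671875, 315.7174377441406) [ 0.4402 -0.3097] sides 0.066 0.0648 yaw -81.9
(317.4040832519531, 316.5890808105469) [ 0.4353 -0.0248] sides 0.0782 0.0783 yaw -19.6
(394.75, 226.25001525878906) [ 0.598  -0.1618] sides 0.0667 0.0662 yaw -44.1
(213.55001831054688, 211.84999084472656) [0.6198 0.1636] sides 0.0932 0.0935 yaw -73.2
dish [ 0.6956 -0.001   0.013 ]
tape [ 0.6641 -0.3412  0.024 ]
ssm [0.4596 0.2953 0.084 ]
lou [ 0.4272 -0.0271  0.043 ]
```

View pics/crop.png

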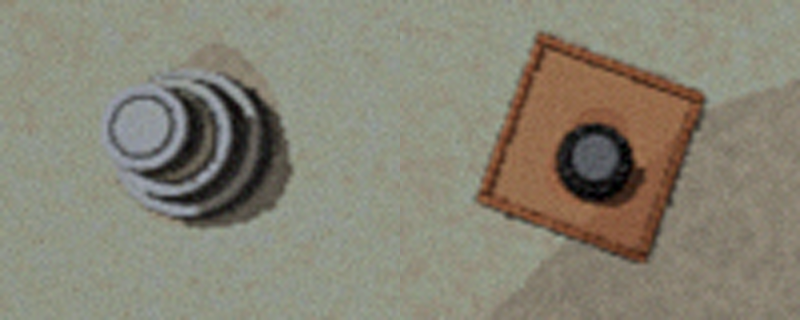

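Crop: the small lid is centred at about (142,127) in the crop. The medium lid edge gives a centre near (166,131), and the large lid near (183,136). The loupe lens is at about (597,153), sitting inside the medium tray.

```bash
python3 - <<'E'
from workcell import r
from h import *
c=r.get_calibration("top");s=r.get_calibration("scene")
for n,x,y,z in(("small",142,127,.084),("med",166,131,.056),("large",183,136,.028)):print(n,ray(c,85+x/4,265+y/4,z).round(4))
print("loupe",ray(c,270+197/4,280+153/4,.043).round(4))
im=cv2.imread("pics/scene0.png")
print("scene small",ray(s,477,209,.084).round(4),"loupe",ray(s,312,208,.043).round(4))
E
```

```text
small [0.4583 0.296  0.084 ]
med [0.4594 0.2945 0.056 ]
large [0.4599 0.2954 0.028 ]
loupe [ 0.4301 -0.0275  0.043 ]
scene small [0.466  0.2946 0.084 ] loupe [ 0.4324 -0.0238  0.043 ]
```

>>> {"fn": "step_arm", "kwargs": {
  "increments": [
    {"grip": 0,"offset": [0,0,0],"spin": 0.1235},
    {"grip": 0,"offset": [0,0,0],"spin": 0.1235},
    {"grip": 0,"offset": [0.02,-0.035,0.005],"spin": 0},
    {"grip": 0,"offset": [0.02,-0.035,0.005],"spin": 0},
    {"grip": 0,"offset": [0.02,-0.035,0.005],"spin": 0},
    {"grip": 0,"offset": [0.02,-0.035,0.005],"spin": 0},
    {"grip": 0,"offset": [0.02,-0.035,0.005],"spin": 0},
    {"grip": 0,"offset": [0.02,-0.035,0.005],"spin": 0},
    {"grip": 0,"offset": [0.02,-0.035,0.005],"spin": 0},
    {"grip": 0,"offset": [0.02,-0.035,0.005],"spin": 0},
    {"grip": 0,"offset": [0.02,-0.035,0.005],"spin": 0},
    {"grip": 0,"offset": [0.02,-0.035,0.005],"spin": 0},
    {"grip": 0,"offset": [0.02,-0.035,0.005],"spin": 0},
    {"grip": 0,"offset": [0.02,-0.035,0.005],"spin": 0},
    {"grip": 0,"offset": [0,0,0],"spin": 0},
    {"grip": 0,"offset": [0,0,0],"spin": 0}
  ],
  "force": 40
}}

```text
time_s: 1.43
tcp_pos: [0.3748, -0.1117, 0.1709]
eef_rot: [-3.141, 0.001, 0.004]
wrist_force: [-0.6, -0.2, -0.1]
gripper_width: 0.0855
gripper_force: 0.0
```

>>> {"fn": "step_arm", "kwargs": {
  "increments": [
    {"grip": 0,"offset": [0.019,-0.0285,0.01]},
    {"grip": 0,"offset": [0.019,-0.0285,0.02]},
    {"grip": 0,"offset": [0.018,-0.0285,0.02]},
    {"grip": 0,"offset": [0,0,0.025]},
    {"grip": 0,"offset": [0,0,0.025]},
    {"grip": 0,"offset": [0,0,0.02]},
    {"grip": 0,"offset": [0,0,0.02]},
    {"grip": 0,"offset": [0,0,0.014]},
    {"grip": 0,"offset": [0,0,0]},
    {"grip": 0,"offset": [0,0,0]}
  ]
}}

```text
invalid input at $.increments[0]: expected keys grip, offset, spin
```

```bash
python3 - <<'E'
from workcell import r
import cv2
s=r.read_state();print(s["tcp_pos"],s["wrist_force"])
w=r.grab_frame("wrist");t=r.grab_frame("scene")
t=cv2.resize(t[150:270,230:390],(640,480))
import numpy as np
cv2.imwrite("pics/a.png",cv2.resize(np.hstack([w,t]),(800,300))[:,:,::-1])
E
```

```text
[ 0.37479973 -0.11170922  0.17091544] [-0.58328828 -0.19523896 -0.07901643]
```

View pics/a.png

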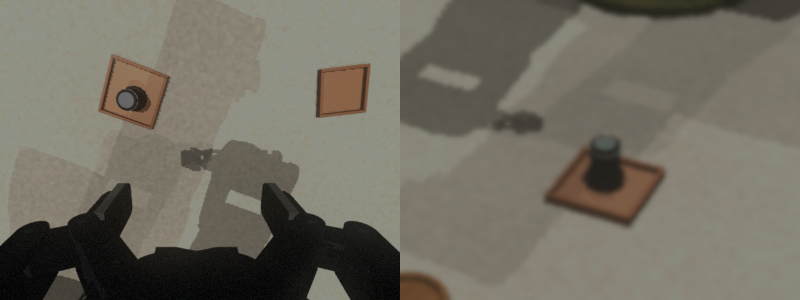

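The row was refused because "spin" is required. The wrist view does show the loupe lens at full-size pixel (200,157), so I'll use it as a check.

```bash
python3 - <<'E'
from workcell import r
from h import *
print(ray(r.get_calibration("wrist"),200,157,.043))
E
```

```text
[ 0.43016193 -0.02894311  0.043     ]
```

>>> {"fn": "step_arm", "kwargs": {
  "increments": [
    {"grip": 0,"offset": [0.019,-0.0285,0.01],"spin": 0},
    {"grip": 0,"offset": [0.019,-0.0285,0.02],"spin": 0},
    {"grip": 0,"offset": [0.018,-0.0285,0.02],"spin": 0},
    {"grip": 0,"offset": [0,0,0.02],"spin": 0},
    {"grip": 0,"offset": [0,0,0],"spin": 0},
    {"grip": 0,"offset": [0,0,0],"spin": 0}
  ]
}}

```text
time_s: 2.03
tcp_pos: [0.4298, -0.0291, 0.1011]
eef_rot: [-3.141, 0.002, -0.002]
wrist_force: [-0.1, -0.4, 0.9]
gripper_width: 0.0854
gripper_force: 0.0
```

>>> {"fn": "step_arm", "kwargs": {
  "increments": [
    {"grip": 0,"offset": [0,0,0.025],"spin": 0},
    {"grip": 0,"offset": [0,0,0.025],"spin": 0},
    {"grip": 0,"offset": [0,0,0.02],"spin": 0},
    {"grip": 0,"offset": [0,0,0.014],"spin": 0},
    {"grip": 0,"offset": [0,0,0],"spin": 0},
    {"grip": 0.5,"offset": [0,0,0],"spin": 0},
    {"grip": 0.8,"offset": [0,0,0],"spin": 0},
    {"grip": 0.8,"offset": [0,0,0],"spin": 0},
    {"grip": 0.8,"offset": [0,0,0],"spin": 0},
    {"grip": 0.8,"offset": [0,0,0],"spin": 0},
    {"grip": 0.8,"offset": [0,0,0],"spin": 0},
    {"grip": 0.8,"offset": [0,0,0],"spin": 0}
  ]
}}

```text
time_s: 3.03
tcp_pos: [0.4309, -0.028, 0.0182]
eef_rot: [3.141, -0.001, 0.0]
wrist_force: [-3.4, -1.2, 10.6]
gripper_width: 0.0248
gripper_force: 38.7
```

>>> {"fn": "step_arm", "kwargs": {
  "increments": [
    {"grip": 0.8,"offset": [0,0,-0.004],"spin": 0},
    {"grip": 0.8,"offset": [0,0,-0.008],"spin": 0},
    {"grip": 0.8,"offset": [0,0,-0.015],"spin": 0},
    {"grip": 0.8,"offset": [0,0,-0.02],"spin": 0},
    {"grip": 0.8,"offset": [0,0,-0.02],"spin": 0},
    {"grip": 0.8,"offset": [0,0,-0.013],"spin": 0},
    {"grip": 0.8,"offset": [0,0,0],"spin": 0},
    {"grip": 0.8,"offset": [0,0,0],"spin": 0}
  ]
}}

```text
time_s: 3.7
tcp_pos: [0.4306, -0.0279, 0.0978]
eef_rot: [3.141, -0.001, -0.0]
wrist_force: [0.1, -0.3, -1.0]
gripper_width: 0.0245
gripper_force: 39.3
```

```bash
python3 - <<'E'
from workcell import r
import cv2,numpy as np
w=r.grab_frame("wrist");t=r.grab_frame("scene")
t=cv2.resize(t[130:250,230:390],(640,480))
cv2.imwrite("pics/b.png",cv2.resize(np.hstack([w,t]),(800,300))[:,:,::-1])
E
```

```text
(no output)
```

View pics/b.png

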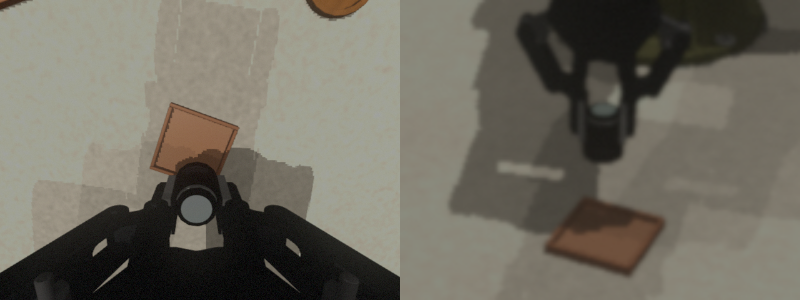

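The loupe is held upright above the tray (lens at (196,210) in the wrist half). Next I carry it to the rest.

>>> {"fn": "step_arm", "kwargs": {
  "increments": [
    {"grip": 0.8,"offset": [0.01,0.008,0],"spin": 0},
    {"grip": 0.8,"offset": [0.02,0.016,0],"spin": 0},
    {"grip": 0.8,"offset": [0.02,0.016,0],"spin": 0},
    {"grip": 0.8,"offset": [0.02,0.016,0],"spin": 0},
    {"grip": 0.8,"offset": [0.02,0.016,0],"spin": 0},
    {"grip": 0.8,"offset": [0.02,0.016,0],"spin": 0},
    {"grip": 0.8,"offset": [0.02,0.016,0],"spin": 0},
    {"grip": 0.8,"offset": [0.02,0.016,0],"spin": 0},
    {"grip": 0.8,"offset": [0.017,0.014,0],"spin": 0},
    {"grip": 0.8,"offset": [0,0,0.01],"spin": 0},
    {"grip": 0.8,"offset": [0,0,0.02],"spin": 0},
    {"grip": 0.8,"offset": [0,0,0.02],"spin": 0},
    {"grip": 0.8,"offset": [0,0,0.015],"spin": 0},
    {"grip": 0.8,"offset": [0,0,0.006],"spin": 0},
    {"grip": 0.8,"offset": [0,0,0.003],"spin": 0},
    {"grip": 0.8,"offset": [0,0,0],"spin": 0},
    {"grip": 0.8,"offset": [0,0,0],"spin": 0},
    {"grip": 0.8,"offset": [0,0,0],"spin": 0}
  ]
}}

```text
time_s: 5.3
tcp_pos: [0.5979, -0.162, 0.0242]
eef_rot: [3.141, -0.001, -0.0]
wrist_force: [-0.7, -0.1, -0.9]
gripper_width: 0.025
gripper_force: 39.3
```

>>> {"fn": "step_arm", "kwargs": {
  "increments": [
    {"grip": 0.8,"offset": [0,0,0.002],"spin": 0},
    {"grip": 0.8,"offset": [0,0,0.001],"spin": 0},
    {"grip": 0.8,"offset": [0,0,0.001],"spin": 0},
    {"grip": 0.8,"offset": [0,0,0],"spin": 0},
    {"grip": 0.8,"offset": [0,0,0],"spin": 0}
  ]
}}

```text
time_s: 5.72
tcp_pos: [0.5974, -0.1619, 0.0193]
eef_rot: [3.142, -0.0, -0.0]
wrist_force: [0.1, -0.1, -0.3]
gripper_width: 0.0245
gripper_force: 39.5
```

>>> {"fn": "step_arm", "kwargs": {
  "increments": [
    {"grip": 0.8,"offset": [0,0,0.001],"spin": 0},
    {"grip": 0.8,"offset": [0,0,0],"spin": 0},
    {"grip": 0.8,"offset": [0,0,0],"spin": 0}
  ]
}}

```text
time_s: 5.97
tcp_pos: [0.5976, -0.162, 0.0192]
eef_rot: [3.141, -0.0, -0.0]
wrist_force: [-4.9, 1.7, 9.6]
gripper_width: 0.0245
gripper_force: 40.4
```

>>> {"fn": "step_arm", "kwargs": {
  "increments": [
    {"grip": 0.7,"offset": [0,0,0],"spin": 0},
    {"grip": 0.5,"offset": [0,0,0],"spin": 0},
    {"grip": 0.2,"offset": [0,0,0],"spin": 0},
    {"grip": 0,"offset": [0,0,0],"spin": 0},
    {"grip": 0,"offset": [0,0,0],"spin": 0},
    {"grip": 0,"offset": [0,0,-0.015],"spin": 0},
    {"grip": 0,"offset": [0,0,-0.036],"spin": 0},
    {"grip": 0,"offset": [0,0,-0.04],"spin": 0},
    {"grip": 0,"offset": [0,0,-0.04],"spin": 0},
    {"grip": 0,"offset": [0,0,0],"spin": 0}
  ]
}}

```text
time_s: 6.8
tcp_pos: [0.6001, -0.1628, 0.1578]
eef_rot: [3.138, -0.011, -0.0]
wrist_force: [-0.6, -0.1, 0.6]
gripper_width: 0.0854
gripper_force: 0.0
```

>>> {"fn": "step_arm", "kwargs": {
  "increments": [
    {"grip": 0,"offset": [-0.0115,-0.038,0],"spin": 0},
    {"grip": 0,"offset": [-0.0115,-0.038,0],"spin": 0},
    {"grip": 0,"offset": [-0.0115,-0.038,0],"spin": 0},
    {"grip": 0,"offset": [-0.0115,-0.038,0],"spin": 0},
    {"grip": 0,"offset": [-0.0115,-0.038,0],"spin": 0},
    {"grip": 0,"offset": [-0.0115,-0.038,0],"spin": 0},
    {"grip": 0,"offset": [-0.0115,-0.038,0],"spin": 0},
    {"grip": 0,"offset": [-0.0115,-0.038,0],"spin": 0},
    {"grip": 0,"offset": [-0.0115,-0.038,0],"spin": 0},
    {"grip": 0,"offset": [-0.0115,-0.038,0],"spin": 0},
    {"grip": 0,"offset": [-0.0115,-0.038,0],"spin": 0},
    {"grip": 0,"offset": [-0.0115,-0.038,0],"spin": 0},
    {"grip": 0,"offset": [0,0,0],"spin": 0},
    {"grip": 0,"offset": [0,0,0],"spin": 0}
  ]
}}

```text
time_s: 7.97
tcp_pos: [0.4587, 0.2957, 0.1489]
eef_rot: [3.142, 0.0, 0.003]
wrist_force: [0.1, -0.8, -0.6]
gripper_width: 0.0853
gripper_force: 0.0
```

```bash
python3 - <<'E'
from workcell import r
import cv2,numpy as np
print(r.read_state()["tcp_pos"])
c=r.get_calibration("wrist");np.savez("wc.npz",**c)
w=r.grab_frame("wrist");t=r.grab_frame("top")
cv2.imwrite("pics/c_w.png",w[:,:,::-1])
t=cv2.resize(t[180:330,80:480],(800,300))
cv2.imwrite("pics/c.png",np.vstack([cv2.resize(w[240:],(800,300)),t])[:,:,::-1])
E
```

```text
[0.45871498 0.2956909  0.14893355]
```

View pics/c.png

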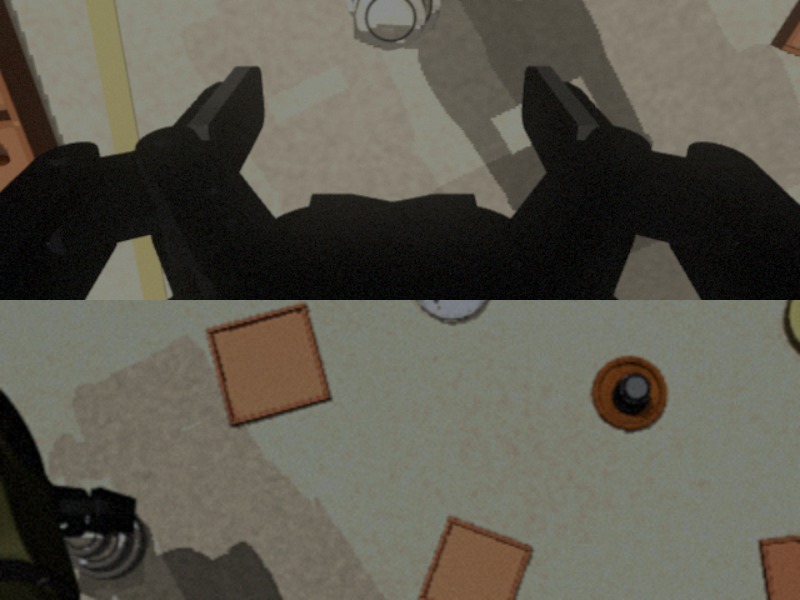

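The loupe stands in the rest. In the wrist view the small lid disc is at about full-size pixel (313,253), between the fingers.

```bash
python3 - <<'E'
from h import *
c=np.load("wc.npz");print(ray(c,313,253,.084))
im=cv2.imread("pics/c_w.png");cv2.imwrite("pics/d.png",cv2.resize(im[170:300,220:420],(800,520)))
E
```

```text
[0.4590788  0.29497794 0.084     ]
```

View pics/d.png

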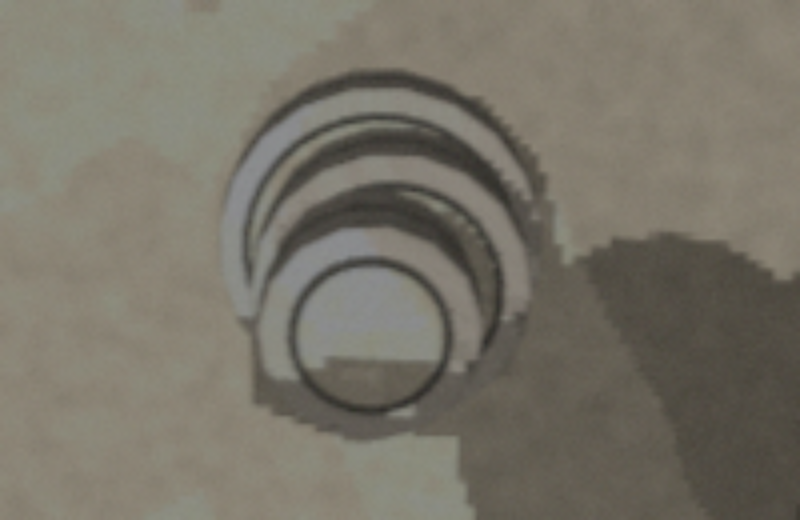

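>>> {"fn": "step_arm", "kwargs": {
  "increments": [
    {"grip": 0,"offset": [0,0,0.015],"spin": 0},
    {"grip": 0,"offset": [0,0,0.025],"spin": 0},
    {"grip": 0,"offset": [0,0,0.025],"spin": 0},
    {"grip": 0,"offset": [0,0.0005,0.015],"spin": 0},
    {"grip": 0,"offset": [0,0,0.006],"spin": 0},
    {"grip": 0.3,"offset": [0,0,0],"spin": 0},
    {"grip": 0.5,"offset": [0,0,0],"spin": 0},
    {"grip": 0.6,"offset": [0,0,0],"spin": 0},
    {"grip": 0.7,"offset": [0,0,0],"spin": 0},
    {"grip": 0.7,"offset": [0,0,0],"spin": 0},
    {"grip": 0.7,"offset": [0,0,0],"spin": 0},
    {"grip": 0.7,"offset": [0,0,0],"spin": 0}
  ]
}}

```text
time_s: 9.07
tcp_pos: [0.4602, 0.2938, 0.0647]
eef_rot: [-3.141, -0.002, -0.0]
wrist_force: [-0.3, -1.4, 7.4]
gripper_width: 0.0346
gripper_force: 39.8
```

```bash
python3 - <<'E'
from h import *
c=np.load("wc.npz");print(ray(c,318,242,.056),ray(c,315.9,230.8,.028))
E
```

```text
[0.45799944 0.29149881 0.056     ] [0.4588465  0.29279755 0.028     ]
```

>>> {"fn": "step_arm", "kwargs": {
  "increments": [
    {"grip": 0.7,"offset": [0,0,-0.003],"spin": 0},
    {"grip": 0.7,"offset": [0,0,-0.006],"spin": 0},
    {"grip": 0.7,"offset": [0,0,-0.011],"spin": 0},
    {"grip": 0.7,"offset": [0,0,-0.02],"spin": 0},
    {"grip": 0.7,"offset": [0,0,-0.01],"spin": 0},
    {"grip": 0.7,"offset": [0,0,0],"spin": 0}
  ]
}}

```text
time_s: 9.57
tcp_pos: [0.4606, 0.2942, 0.1163]
eef_rot: [-3.139, -0.004, -0.0]
wrist_force: [0.2, -0.0, -0.0]
gripper_width: 0.0345
gripper_force: 39.9
```

>>> {"fn": "step_arm", "kwargs": {
  "increments": [
    {"grip": 0.7,"offset": [-0.001,0.015,0],"spin": 0},
    {"grip": 0.7,"offset": [-0.001,0.025,0],"spin": 0},
    {"grip": 0.7,"offset": [-0.001,0.035,0],"spin": 0},
    {"grip": 0.7,"offset": [-0.001,0.035,0],"spin": 0},
    {"grip": 0.7,"offset": [-0.001,0.035,0],"spin": 0},
    {"grip": 0.7,"offset": [-0.001,0.035,0],"spin": 0},
    {"grip": 0.7,"offset": [-0.001,0.035,0],"spin": 0},
    {"grip": 0.7,"offset": [-0.001,0.035,0],"spin": 0},
    {"grip": 0.7,"offset": [-0.001,0.035,0],"spin": 0},
    {"grip": 0.7,"offset": [-0.001,0.035,0],"spin": 0},
    {"grip": 0.7,"offset": [-0.001,0.035,0],"spin": 0},
    {"grip": 0.7,"offset": [-0.001,0.035,0],"spin": 0},
    {"grip": 0.7,"offset": [-0.001,0.035,0],"spin": 0},
    {"grip": 0.7,"offset": [-0.001,0.035,0],"spin": 0},
    {"grip": 0.7,"offset": [-0.001,0.035,0],"spin": 0},
    {"grip": 0.7,"offset": [-0.001,0.035,0],"spin": 0},
    {"grip": 0.7,"offset": [-0.001,0.035,0],"spin": 0},
    {"grip": 0.7,"offset": [-0.002,0.025,0],"spin": 0},
    {"grip": 0.7,"offset": [-0.001,0.013,0],"spin": 0},
    {"grip": 0.7,"offset": [0,0,0],"spin": 0}
  ]
}}

```text
time_s: 11.23
tcp_pos: [0.4388, -0.3112, 0.1127]
eef_rot: [-3.142, 0.0, -0.003]
wrist_force: [-0.1, -0.4, -0.0]
gripper_width: 0.0347
gripper_force: 40.0
```

```bash
python3 - <<'E'
from workcell import r
import cv2,numpy as np
s=r.read_state();print(s["tcp_pos"],s["gripper_width"],s["q"])
w=r.grab_frame("wrist");t=r.grab_frame("top")
t=cv2.resize(t[210:360,80:280],(640,480))
cv2.imwrite("pics/e.png",cv2.resize(np.hstack([w,t]),(800,300))[:,:,::-1])
E
```

```text
[ 0.43883162 -0.31123367  0.11273174] 0.03469505434322527 [-6.84906006e-01  4.02391603e-01  1.67795035e+00 -1.81562648e-04
  1.06155805e+00  8.88608075e-01]
```

View pics/e.png

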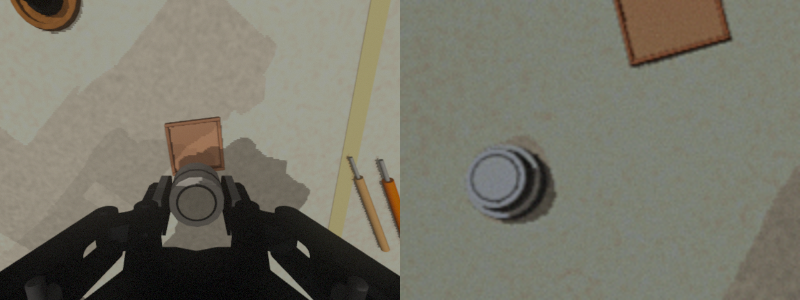

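The small tin is held level above the small tray, and the medium and large tins remain stacked undisturbed.

>>> {"fn": "step_arm", "kwargs": {
  "increments": [
    {"grip": 0.7,"offset": [0.001,-0.001,0.015],"spin": 0},
    {"grip": 0.7,"offset": [0,0,0.025],"spin": 0},
    {"grip": 0.7,"offset": [0,0,0.025],"spin": 0},
    {"grip": 0.7,"offset": [0,0,0.018],"spin": 0},
    {"grip": 0.7,"offset": [0,0,0.008],"spin": 0},
    {"grip": 0.7,"offset": [0,0,0.004],"spin": 0},
    {"grip": 0.7,"offset": [0,0,0.003],"spin": 0},
    {"grip": 0.7,"offset": [0,0,0.001],"spin": 0},
    {"grip": 0.7,"offset": [0,0,0.001],"spin": 0},
    {"grip": 0.7,"offset": [0,0,0],"spin": 0},
    {"grip": 0.7,"offset": [0,0,0],"spin": 0}
  ]
}}

```text
time_s: 12.25
tcp_pos: [0.4406, -0.3085, 0.0139]
eef_rot: [3.141, -0.001, -0.0]
wrist_force: [-0.0, -0.1, -1.4]
gripper_width: 0.0346
gripper_force: 40.0
```

>>> {"fn": "step_arm", "kwargs": {
  "increments": [
    {"grip": 0.7,"offset": [0,0,0.001],"spin": 0},
    {"grip": 0.7,"offset": [0,0,0],"spin": 0},
    {"grip": 0.7,"offset": [0,0,0.001],"spin": 0},
    {"grip": 0.7,"offset": [0,0,0],"spin": 0},
    {"grip": 0.7,"offset": [0,0,0],"spin": 0}
  ]
}}

```text
time_s: 12.67
tcp_pos: [0.4405, -0.3085, 0.0117]
eef_rot: [3.141, -0.0, -0.0]
wrist_force: [-2.6, 0.3, 4.9]
gripper_width: 0.0346
gripper_force: 40.5
```

Contact. I release it, rise and return to the stack.

>>> {"fn": "step_arm", "kwargs": {
  "increments": [
    {"grip": 0.6,"offset": [0,0,0],"spin": 0},
    {"grip": 0.4,"offset": [0,0,0],"spin": 0},
    {"grip": 0.2,"offset": [0,0,0],"spin": 0},
    {"grip": 0,"offset": [0,0,0],"spin": 0},
    {"grip": 0,"offset": [0,0,-0.015],"spin": 0},
    {"grip": 0,"offset": [0,0,-0.03],"spin": 0},
    {"grip": 0,"offset": [0,0,-0.035],"spin": 0},
    {"grip": 0,"offset": [0,0,-0.03],"spin": 0},
    {"grip": 0,"offset": [0,0,0],"spin": 0}
  ]
}}

```text
time_s: 13.42
tcp_pos: [0.4423, -0.3098, 0.1271]
eef_rot: [3.136, -0.007, -0.0]
wrist_force: [-0.4, -0.6, 0.8]
gripper_width: 0.0852
gripper_force: 0.0
```

>>> {"fn": "step_arm", "kwargs": {
  "increments": [
    {"grip": 0,"offset": [0.001,-0.03,0],"spin": 0},
    {"grip": 0,"offset": [0.001,-0.03,0],"spin": 0},
    {"grip": 0,"offset": [0.001,-0.03,0],"spin": 0},
    {"grip": 0,"offset": [0.001,-0.03,0],"spin": 0},
    {"grip": 0,"offset": [0.001,-0.03,0],"spin": 0},
    {"grip": 0,"offset": [0.001,-0.03,0],"spin": 0},
    {"grip": 0,"offset": [0.001,-0.03,0],"spin": 0},
    {"grip": 0,"offset": [0.001,-0.03,0],"spin": 0},
    {"grip": 0,"offset": [0.001,-0.03,0],"spin": 0},
    {"grip": 0,"offset": [0.001,-0.03,0],"spin": 0},
    {"grip": 0,"offset": [0.001,-0.03,0],"spin": 0},
    {"grip": 0,"offset": [0.001,-0.03,0],"spin": 0},
    {"grip": 0,"offset": [0.001,-0.03,0],"spin": 0},
    {"grip": 0,"offset": [0.001,-0.03,0],"spin": 0},
    {"grip": 0,"offset": [0.001,-0.03,0],"spin": 0},
    {"grip": 0,"offset": [0.001,-0.03,0],"spin": 0},
    {"grip": 0,"offset": [0.001,-0.03,0],"spin": 0},
    {"grip": 0,"offset": [0.001,-0.03,0],"spin": 0},
    {"grip": 0,"offset": [0,-0.03,0],"spin": 0},
    {"grip": 0,"offset": [0,-0.03,0],"spin": 0}
  ]
}}

```text
time_s: 15.08
tcp_pos: [0.4582, 0.2931, 0.1208]
eef_rot: [3.141, 0.0, -0.0]
wrist_force: [0.8, -0.8, -0.5]
gripper_width: 0.0853
gripper_force: 0.0
```

```bash
python3 - <<'E'
from workcell import r
import cv2,numpy as np
r.grab_frame("top");r.grab_frame("top")
print(r.read_state()["tcp_pos"])
c=r.get_calibration("wrist");np.savez("wc.npz",**c)
w=r.grab_frame("wrist");t=r.grab_frame("top")
t=cv2.resize(t[180:360,300:540],(640,480))
cv2.imwrite("pics/f.png",cv2.resize(np.hstack([w,t]),(800,300))[:,:,::-1])
E
```

```text
[0.45798673 0.29476109 0.12068316]
```

View pics/f.png

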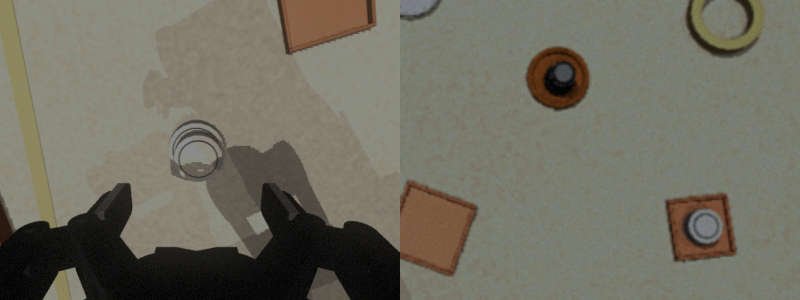

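The small tin sits in its tray (right half, (705,226)) and the loupe stands in the rest. The medium lid disc is at full-size pixel (317,253).

```bash
python3 - <<'E'
from h import *
c=np.load("wc.npz");print(ray(c,317,252.8,.056))
E
```

```text
[0.45858718 0.29160189 0.056     ]
```

>>> {"fn": "step_arm", "kwargs": {
  "increments": [
    {"grip": 0,"offset": [0.0005,0.003,0.015],"spin": 0},
    {"grip": 0,"offset": [0,0,0.025],"spin": 0},
    {"grip": 0,"offset": [0,0,0.025],"spin": 0},
    {"grip": 0,"offset": [0,0,0.015],"spin": 0},
    {"grip": 0,"offset": [0,0,0.006],"spin": 0},
    {"grip": 0.2,"offset": [0,0,0],"spin": 0},
    {"grip": 0.35,"offset": [0,0,0],"spin": 0},
    {"grip": 0.45,"offset": [0,0,0],"spin": 0},
    {"grip": 0.55,"offset": [0,0,0],"spin": 0},
    {"grip": 0.55,"offset": [0,0,0],"spin": 0},
    {"grip": 0.55,"offset": [0,0,0],"spin": 0},
    {"grip": 0.55,"offset": [0,0,0],"spin": 0}
  ]
}}

```text
time_s: 16.28
tcp_pos: [0.4598, 0.2888, 0.0369]
eef_rot: [-3.141, -0.002, -0.0]
wrist_force: [-0.4, -1.3, 5.2]
gripper_width: 0.0486
gripper_force: 41.1
```

>>> {"fn": "step_arm", "kwargs": {
  "increments": [
    {"grip": 0.55,"offset": [0,0,-0.003],"spin": 0},
    {"grip": 0.55,"offset": [0,0,-0.006],"spin": 0},
    {"grip": 0.55,"offset": [0,0,-0.011],"spin": 0},
    {"grip": 0.55,"offset": [0,0,-0.02],"spin": 0},
    {"grip": 0.55,"offset": [0,0,-0.02],"spin": 0},
    {"grip": 0.55,"offset": [0,0,-0.01],"spin": 0},
    {"grip": 0.55,"offset": [0,0,0],"spin": 0},
    {"grip": 0.55,"offset": [0,0,0],"spin": 0}
  ]
}}

```text
time_s: 16.95
tcp_pos: [0.4591, 0.2886, 0.1056]
eef_rot: [-3.141, -0.001, -0.0]
wrist_force: [-0.2, -0.4, -1.8]
gripper_width: 0.0485
gripper_force: 41.5
```

>>> {"fn": "step_arm", "kwargs": {
  "increments": [
    {"grip": 0.55,"offset": [-0.002,0.012,0],"spin": 0},
    {"grip": 0.55,"offset": [-0.002,0.025,0],"spin": 0},
    {"grip": 0.55,"offset": [-0.002,0.033,0],"spin": 0},
    {"grip": 0.55,"offset": [-0.002,0.033,0],"spin": 0},
    {"grip": 0.55,"offset": [-0.002,0.033,0],"spin": 0},
    {"grip": 0.55,"offset": [-0.002,0.033,0],"spin": 0},
    {"grip": 0.55,"offset": [-0.003,0.033,0],"spin": 0},
    {"grip": 0.55,"offset": [-0.003,0.033,0],"spin": 0},
    {"grip": 0.55,"offset": [-0.002,0.033,0],"spin": 0},
    {"grip": 0.55,"offset": [-0.002,0.03,0],"spin": 0},
    {"grip": 0.55,"offset": [-0.002,0.015,0],"spin": 0},
    {"grip": 0.55,"offset": [0,0,0],"spin": 0},
    {"grip": 0.55,"offset": [0,0,0.015],"spin": 0},
    {"grip": 0.55,"offset": [0,0,0.025],"spin": 0},
    {"grip": 0.55,"offset": [0,0,0.025],"spin": 0},
    {"grip": 0.55,"offset": [0,0,0.015],"spin": 0},
    {"grip": 0.55,"offset": [0,0,0.006],"spin": 0},
    {"grip": 0.55,"offset": [0,0,0.004],"spin": 0},
    {"grip": 0.55,"offset": [0,0,0],"spin": 0},
    {"grip": 0.55,"offset": [0,0,0],"spin": 0}
  ]
}}

```text
time_s: 18.62
tcp_pos: [0.4352, -0.0243, 0.0158]
eef_rot: [3.142, -0.001, 0.0]
wrist_force: [1.2, -0.5, -0.5]
gripper_width: 0.0482
gripper_force: 41.6
```

>>> {"fn": "step_arm", "kwargs": {
  "increments": [
    {"grip": 0.55,"offset": [0,0,0.001],"spin": 0},
    {"grip": 0.55,"offset": [0,0,0.001],"spin": 0},
    {"grip": 0.55,"offset": [0,0,0.001],"spin": 0},
    {"grip": 0.55,"offset": [0,0,0],"spin": 0},
    {"grip": 0.55,"offset": [0,0,0],"spin": 0}
  ]
}}

```text
time_s: 19.03
tcp_pos: [0.435, -0.0244, 0.0124]
eef_rot: [3.142, -0.0, -0.0]
wrist_force: [0.0, 0.2, -2.5]
gripper_width: 0.0485
gripper_force: 41.6
```

>>> {"fn": "step_arm", "kwargs": {
  "increments": [
    {"grip": 0.55,"offset": [0,0,0.001],"spin": 0},
    {"grip": 0.55,"offset": [0,0,0],"spin": 0},
    {"grip": 0.55,"offset": [0,0,0],"spin": 0}
  ]
}}

```text
time_s: 19.28
tcp_pos: [0.4351, -0.0244, 0.0119]
eef_rot: [3.142, -0.0, -0.0]
wrist_force: [-4.5, -0.3, 10.8]
gripper_width: 0.0486
gripper_force: 42.9
```

>>> {"fn": "step_arm", "kwargs": {
  "increments": [
    {"grip": 0.45,"offset": [0,0,0],"spin": 0},
    {"grip": 0.3,"offset": [0,0,0],"spin": 0},
    {"grip": 0,"offset": [0,0,0],"spin": 0},
    {"grip": 0,"offset": [0,0,0],"spin": 0},
    {"grip": 0,"offset": [0,0,-0.015],"spin": 0},
    {"grip": 0,"offset": [0,0,-0.03],"spin": 0},
    {"grip": 0,"offset": [0,0,-0.035],"spin": 0},
    {"grip": 0,"offset": [0,0,-0.02],"spin": 0},
    {"grip": 0,"offset": [0.003,-0.035,0],"spin": 0},
    {"grip": 0,"offset": [0.003,-0.035,0],"spin": 0},
    {"grip": 0,"offset": [0.003,-0.035,0],"spin": 0},
    {"grip": 0,"offset": [0.003,-0.035,0],"spin": 0},
    {"grip": 0,"offset": [0.003,-0.035,0],"spin": 0},
    {"grip": 0,"offset": [0.003,-0.035,0],"spin": 0},
    {"grip": 0,"offset": [0.003,-0.035,0],"spin": 0},
    {"grip": 0,"offset": [0.003,-0.035,0],"spin": 0},
    {"grip": 0,"offset": [0,-0.036,0],"spin": 0},
    {"grip": 0,"offset": [0,0,0],"spin": 0},
    {"grip": 0,"offset": [0,0,0],"spin": 0}
  ]
}}

```text
time_s: 20.87
tcp_pos: [0.4585, 0.2928, 0.1108]
eef_rot: [3.141, 0.001, 0.002]
wrist_force: [0.1, -0.8, -0.4]
gripper_width: 0.0851
gripper_force: 0.0
```

```bash
python3 - <<'E'
from workcell import r
import cv2,numpy as np
print(r.read_state()["tcp_pos"])
c=r.get_calibration("wrist");np.savez("wc.npz",**c)
w=r.grab_frame("wrist");t=r.grab_frame("top")
t=cv2.resize(t[210:360,280:480],(640,480))
cv2.imwrite("pics/g.png",cv2.resize(np.hstack([w,t]),(800,300))[:,:,::-1])
E
```

```text
[0.45852396 0.29284009 0.11076721]
```

View pics/g.png

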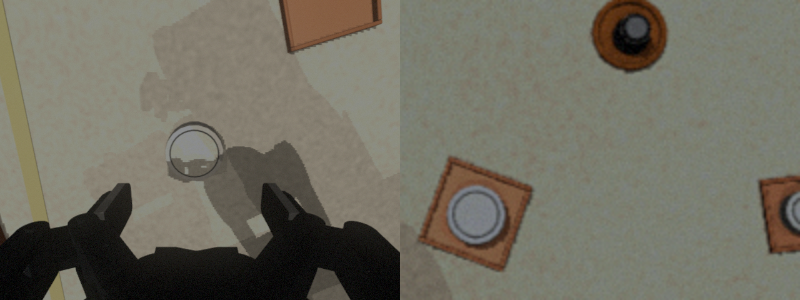

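The medium tin is in its tray (right half, (475,215)). The large lid disc is at full-size pixel (310,246).

```bash
python3 - <<'E'
from h import *
c=np.load("wc.npz");print(ray(c,310.5,246,.028))
E
```

```text
[0.45795513 0.29382069 0.028     ]
```

>>> {"fn": "step_arm", "kwargs": {
  "increments": [
    {"grip": 0,"offset": [0,-0.001,0.015],"spin": 0},
    {"grip": 0,"offset": [0,0,0.025],"spin": 0},
    {"grip": 0,"offset": [0,0,0.025],"spin": 0},
    {"grip": 0,"offset": [0,0,0.02],"spin": 0},
    {"grip": 0,"offset": [0,0,0.013],"spin": 0},
    {"grip": 0,"offset": [0,0,0.007],"spin": 0},
    {"grip": 0,"offset": [0,0,0],"spin": 0},
    {"grip": 0,"offset": [0,0,0],"spin": 0}
  ]
}}

```text
time_s: 21.63
tcp_pos: [0.4594, 0.2921, 0.0068]
eef_rot: [-3.141, -0.0, -0.001]
wrist_force: [0.3, 0.2, 0.2]
gripper_width: 0.0856
gripper_force: 0.0
```

>>> {"fn": "step_arm", "kwargs": {
  "increments": [
    {"grip": 0.1,"offset": [0,0,0],"spin": 0},
    {"grip": 0.2,"offset": [0,0,0],"spin": 0},
    {"grip": 0.3,"offset": [0,0,0],"spin": 0},
    {"grip": 0.4,"offset": [0,0,0],"spin": 0},
    {"grip": 0.4,"offset": [0,0,0],"spin": 0},
    {"grip": 0.4,"offset": [0,0,0],"spin": 0},
    {"grip": 0.4,"offset": [0,0,0],"spin": 0}
  ]
}}

```text
time_s: 22.22
tcp_pos: [0.4596, 0.2928, 0.0077]
eef_rot: [-3.141, -0.002, -0.0]
wrist_force: [-2.9, -2.5, 10.1]
gripper_width: 0.0624
gripper_force: 41.9
```

>>> {"fn": "step_arm", "kwargs": {
  "increments": [
    {"grip": 0.4,"offset": [0,0,-0.003],"spin": 0},
    {"grip": 0.4,"offset": [0,0,-0.006],"spin": 0},
    {"grip": 0.4,"offset": [0,0,-0.011],"spin": 0},
    {"grip": 0.4,"offset": [0,0,-0.02],"spin": 0},
    {"grip": 0.4,"offset": [0,0,-0.02],"spin": 0},
    {"grip": 0.4,"offset": [0,0,-0.01],"spin": 0},
    {"grip": 0.4,"offset": [0,0,0],"spin": 0},
    {"grip": 0.4,"offset": [0,0,0],"spin": 0}
  ]
}}

```text
time_s: 22.88
tcp_pos: [0.4591, 0.2926, 0.0765]
eef_rot: [-3.141, -0.001, -0.0]
wrist_force: [-0.1, -0.4, -3.2]
gripper_width: 0.0629
gripper_force: 44.1
```

>>> {"fn": "step_arm", "kwargs": {
  "increments": [
    {"grip": 0.4,"offset": [0.01,0.008,0],"spin": 0},
    {"grip": 0.4,"offset": [0.02,0.016,0],"spin": 0},
    {"grip": 0.4,"offset": [0.02,0.016,0],"spin": 0},
    {"grip": 0.4,"offset": [0.02,0.016,0],"spin": 0},
    {"grip": 0.4,"offset": [0.02,0.016,0],"spin": 0},
    {"grip": 0.4,"offset": [0.02,0.016,0],"spin": 0},
    {"grip": 0.4,"offset": [0.02,0.016,0],"spin": 0},
    {"grip": 0.4,"offset": [0.02,0.016,0],"spin": 0},
    {"grip": 0.4,"offset": [0.01,0.009,0],"spin": 0},
    {"grip": 0.4,"offset": [0,0,0],"spin": 0},
    {"grip": 0.4,"offset": [0,0,0.01],"spin": 0},
    {"grip": 0.4,"offset": [0,0,0.018],"spin": 0},
    {"grip": 0.4,"offset": [0,0,0.018],"spin": 0},
    {"grip": 0.4,"offset": [0,0,0.01],"spin": 0},
    {"grip": 0.4,"offset": [0,0,0.005],"spin": 0},
    {"grip": 0.4,"offset": [0,0,0],"spin": 0},
    {"grip": 0.4,"offset": [0,0,0],"spin": 0}
  ]
}}

```text
time_s: 24.3
tcp_pos: [0.619, 0.164, 0.0156]
eef_rot: [-3.141, -0.0, 0.0]
wrist_force: [-0.7, 0.0, -1.0]
gripper_width: 0.0626
gripper_force: 44.1
```

>>> {"fn": "step_arm", "kwargs": {
  "increments": [
    {"grip": 0.4,"offset": [0,0,0.001],"spin": 0},
    {"grip": 0.4,"offset": [0,0,0.001],"spin": 0},
    {"grip": 0.4,"offset": [0,0,0],"spin": 0},
    {"grip": 0.4,"offset": [0,0,0],"spin": 0}
  ]
}}

```text
time_s: 24.63
tcp_pos: [0.6192, 0.1636, 0.0137]
eef_rot: [-3.141, -0.001, -0.0]
wrist_force: [-0.3, -0.8, -1.1]
gripper_width: 0.0627
gripper_force: 44.1
```

>>> {"fn": "step_arm", "kwargs": {
  "increments": [
    {"grip": 0.4,"offset": [0,0,0.001],"spin": 0},
    {"grip": 0.4,"offset": [0,0,0.001],"spin": 0},
    {"grip": 0.4,"offset": [0,0,0],"spin": 0},
    {"grip": 0.4,"offset": [0,0,0],"spin": 0}
  ]
}}

```text
time_s: 24.97
tcp_pos: [0.619, 0.1635, 0.0112]
eef_rot: [3.142, 0.0, -0.0]
wrist_force: [-0.5, 0.3, -0.8]
gripper_width: 0.0624
gripper_force: 44.1
```

>>> {"fn": "step_arm", "kwargs": {
  "increments": [
    {"grip": 0.4,"offset": [0,0,0.001],"spin": 0},
    {"grip": 0.4,"offset": [0,0,0],"spin": 0},
    {"grip": 0.4,"offset": [0,0,0],"spin": 0}
  ]
}}

```text
time_s: 25.22
tcp_pos: [0.6191, 0.1636, 0.0108]
eef_rot: [-3.142, -0.0, -0.0]
wrist_force: [-3.0, -0.2, 5.3]
gripper_width: 0.0624
gripper_force: 44.8
```

Contact. I release it, rise and back away, then check everything.

>>> {"fn": "step_arm", "kwargs": {
  "increments": [
    {"grip": 0.3,"offset": [0,0,0],"spin": 0},
    {"grip": 0.15,"offset": [0,0,0],"spin": 0},
    {"grip": 0,"offset": [0,0,0],"spin": 0},
    {"grip": 0,"offset": [0,0,0],"spin": 0},
    {"grip": 0,"offset": [0,0,0],"spin": 0},
    {"grip": 0,"offset": [0,0,-0.01],"spin": 0},
    {"grip": 0,"offset": [0,0,-0.03],"spin": 0},
    {"grip": 0,"offset": [0,0,-0.04],"spin": 0},
    {"grip": 0,"offset": [0,0,-0.04],"spin": 0},
    {"grip": 0,"offset": [-0.03,-0.02,0],"spin": 0},
    {"grip": 0,"offset": [-0.03,-0.02,0],"spin": 0},
    {"grip": 0,"offset": [-0.03,-0.02,0],"spin": 0},
    {"grip": 0,"offset": [-0.03,-0.02,0],"spin": 0},
    {"grip": 0,"offset": [-0.03,-0.02,0],"spin": 0},
    {"grip": 0,"offset": [-0.02,-0.02,0],"spin": 0},
    {"grip": 0,"offset": [0,0,0],"spin": 0},
    {"grip": 0,"offset": [0,0,0],"spin": 0}
  ]
}}

```text
time_s: 26.63
tcp_pos: [0.4485, 0.2845, 0.1313]
eef_rot: [-3.141, -0.001, 0.002]
wrist_force: [0.2, -0.6, 0.5]
gripper_width: 0.0853
gripper_force: 0.0
```

```bash
python3 - <<'E'
from workcell import r
import cv2,numpy as np
t=r.grab_frame("top");s=r.grab_frame("scene")
a=cv2.resize(t[140:360,160:540],(800,463));b=cv2.resize(s[190:350,80:500],(360,137))
o=np.zeros((600,800,3),np.uint8);o[:463]=a;o[463:,:360]=b
cv2.imwrite("pics/z.png",o[:,:,::-1])
E
```

```text
(no output)
```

View pics/z.png

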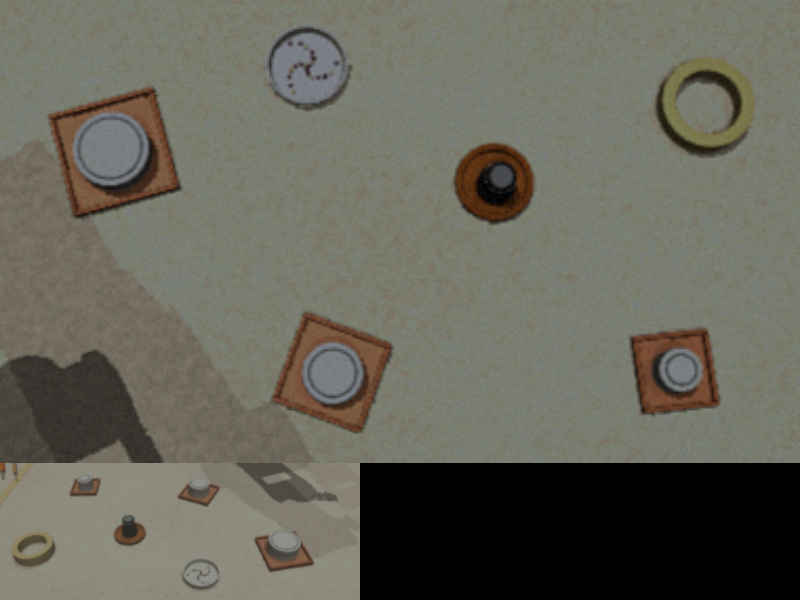

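All three tins lie centred in their trays: large (112,150), medium (333,373) and small (681,370). The loupe stands in its rest at (498,180), and the dish and tape have not moved.

```bash
python3 -c "
from workcell import r
print(r.close_job())"
```

```text
the job is handed in; nothing more can be done
None
```

The job is handed in at about 27 s: each tin is in the tray of its size, the loupe stands lens up on its rest, and the dish and tape look unmoved in the last pictures; no verdict came back.

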